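# Wedge up the leaf of a loaded bevel jig and hold it

## Task

Balance the longest, flattest brass block on the steel dome of the hinged bevel jig and let go of it. Then slide the wooden wedge, thin end first, flat along the jig's base board into the middle of the mouth under the leaf until the leaf's front edge just lifts off its two rest blocks, by a few millimetres (about 4), with the brass block still balanced on the dome. Finish while still gripping the wedge in place; do not disturb the other things on the saw table.

Things in the scene. Friction and masses are not known exactly. Their poses are not given: they have to be found in the camera images.
- jig: bevel jig, fixed: plywood base board 220 x 120 x 12 mm under a hinged wooden leaf. Origin on the base's underside (on the saw top), mid-width, straight below the leaf's front lower edge. +x runs from the open mouth to the hinge (the way the wedge is pushed), +y across, +z up. The base reaches from x = -70 mm (open apron before the mouth) to 150 mm. Hinge axis at x = 141 mm, 33 mm up.
- leaf: hinged leaf of the jig: light wooden board 130 x 100 x 22 mm (0.45 kg) with a domed steel load button on top. Origin on the hinge axis, axes as the jig's when it lies down on its rest blocks (underside 22 mm above the saw top). Its free front edge rises when a wedge goes under it; it falls back by its own weight.
- leaf_lip (a point): middle of the leaf's front lower edge; 22 mm above the saw top (10 mm above the base board) while the leaf rests, more when it is lifted
- mouth (a point): point on the base board's upper face (12 mm above the saw top) straight below the resting leaf's front edge, mid-mouth; axes as the jig's. The mouth under the resting leaf is 10 mm high; two dark rest blocks 14 mm wide, at y = -42 and +42 mm, 4 to 24 mm behind the leaf's edge, leave 70 mm free between them.
- dome_top (a point): top of the steel dome on the leaf, a half ball of 32 mm radius, at x = 88 mm of the jig, 32 mm above the leaf's upper face and 76 mm above the saw top while the leaf rests. The ball also stands out below the leaf, nearly to the base, from 65 mm behind the front edge on
- wedge: loose hardwood wedge 130 long, 26 wide, 60 g, lying on its flat underside. Origin in the middle of the underside, +x towards the thin end, z up. Thin end at x = +65 mm is 4 mm high; the upper face climbs 1 in 6 to 20 mm at x = -31 mm, then a flat tail 20 mm high to x = -65 mm.
- wedge_grip (a point): middle of the wedge's thick flat tail (x = -48 mm of the wedge, 10 mm up); grip across the 26 mm width here
- flat_block: brass block 25 x 75 x 10 mm (0.15 kg), the longest and flattest of the three brass blocks; origin in the middle of its underside, y along its 75 mm length, z up
- square_block: bystander: brass block 25 x 51 x 25 mm, origin under its middle, y along its length
- small_block: bystander: brass block 19 x 51 x 13 mm, origin under its middle, y along its length
- flat_offcut: bystander: flat dark wood strip 30 x 110 x 12 mm without taper, at the left
- tin: bystander: open round tin of screws, 69 mm across, 54 mm high, at the left
- tape: bystander: tape measure 38 x 101 x 68 mm, at the left

How it is judged:
By the outcome, as a careful person would: the job done as asked, in the order asked, and still so for the second after the job is handed in, while the arm keeps its last pose, push and grip.
It also fails if it takes over 64 s, if anything falls off the work surface, if the arm or the gripper's body presses on something with over 40 N, if the wrist force passes 120 N, or if a joint passes its speed limit or range.

## Robot

A 7-joint arm with a two-finger parallel gripper is mounted at the origin on a cart in front of the work surface, level with it; the furniture and walls round the work are solid. World frame = base frame: x ahead of the robot, y to its left, z up, the work surface at z = 0. Lengths are in mm, angles in rad, forces in N, time in s.
With the tool pointing down it reaches from about 400 to 850 mm from the base axis. Payload 4.5 kg.
Tool frame: the origin (TCP) lies on the front face of the gripper's body, between the roots of the fingers; the fingertips stand 64 mm ahead of it and the grasp point (between the pads) lies 45 mm ahead of it (robot.tips_ahead is the distance from the TCP to the fingertips, in mm); z points along the fingers, y is the line along which they close (so a half turn about z gives the same grasp; the last joint's range is limited). The gripper opens to 88 mm and grips with 3 to 60 N. Pads are 18 mm wide; open, the fingers measure 123 mm over their backs; the gripper's body (75 mm by 187 mm) begins 45 mm behind the grasp point.
Start: joints at [1.328, 0.689, -0.195, 1.565, 0.157, 0.902, -0.215], TCP at [170.826, -601.22, 302.743] pointing down, gripper open.
Joint ranges: [-3.01, 3.01], [-0.46, 2.08], [-1.47, 1.51], [0.13, 2.56], [-1, 4.14], [0.04, 2.09], [-2.66, 2.66]. Speed limits (rad/s): [2.57, 2.57, 3.14, 3.14, 3.14, 3.14, 3.14].

## Interface

Orientations are given as a unit quaternion [w, x, y, z].
In Python, from rig import monitor, viewer, robot gives the robot as it stands. The module is installed in compiled form; this text tells all that it offers.
- The arm moves only by the shell command python3 -m jog 'ROWS'. ROWS is text: rows parted by semicolons, each of 7 numbers parted by spaces: the opening, from -1 (shut) to 1 (fully open), then the shift along the world's x, y, z in mm, then the turn, a rotation vector about the world's x, y, z in rad. In form: grip tx ty tz rx ry rz; .... A call has 1 to 20 rows; each row is the pose to reach, as a shift and turn from the pose commanded when the call began; what a row does not reach only later rows make up. A row lasts 1/10 s, in which the tool goes at most 50 mm and 8.59 degrees, less where a joint would pass 70% of its speed; a pose out of reach is approached as far as the arm can. A call with a gripper value outside its range is refused whole. The fingers move at their own pace and stop on an object; the grip force is fixed at half the most. Time passes only in rows, so rows that repeat a pose let the fingers close. It gives the time, the measured TCP pose, the force, the opening and the grip force at its end, in the units of the state.
- monitor.get_obs(): the state, without advancing time (a new reading comes with each control period).
- viewer.read_camera(name): name is "side" or "top"; returns a dict with "pixels" (480x640x3 uint8, red, green, blue), "range_z" (480x640 float32, mm along the optical axis (not along the pixel's ray), 0 where there is no reading), "fovy" (degrees; the focal length in pixels is half the picture's height over the tangent of half this angle, whatever the lens; pixels are square), "cx", "cy" (the principal point, pixels), "k1" (the pictures are not rectified: a ray, as slopes to the right and down, at radius r is drawn at 1 + k1 r^2 times it, then the intrinsics apply), "R" (3x3) and "t" (3): a world point X has camera coordinates R X + t. Camera axes: x right, y down, z forward; pixel columns grow to the right and rows downward; lengths in mm; the calibration is good to about 2 mm. A picture is of the moment at which its call begins.
- robot.job_done(): hands the job in; it is judged then, once.
The state is a dict: "t": time; "joint_positions": joint angles; "joint_vel": joint speeds; "joint_efforts": joint torques, N m; "tcp_pos": TCP position; "eef_rot": TCP orientation; "force": force on the tool from outside, world axes, zero at the start; "moment": the same for the moment, N m; "finger_gap": opening from 0.0 (shut) to 1.0 (fully open); "finger_force": force on a finger pad.
Only numpy, scipy, OpenCV 4.12 (cv2) and the standard library are available. Lean on these libraries where they do the work, as an engineer would, in place of code of your own. Each camera call takes 0.05 s, during which the arm holds its last target. There are 200 camera calls.

## Working session

There is one attempt and no reset: what is moved stays moved. The work goes in short steps, Python scripts to look and compute and a shell command to move; the robot and the scene stay as the last step left them, time stands still between calls to the robot, and variables do not carry over. Pictures are saved under pics/ and viewed, at most 10 in all, crops included, and the job is handed in when it is done.

```bash
mkdir -p pics; cat > h.py <<'E'
import numpy as np, cv2
from rig import monitor, viewer, robot
def K(c):
    f=240/np.tan(np.radians(c["fovy"])/2); return np.array([[f,0,c["cx"]],[0,f,c["cy"]],[0,0,1.]])
def slopes(c,uv):
    uv=np.array(uv,float).reshape(-1,1,2)
    return cv2.undistortPoints(uv,K(c),np.array([c["k1"],0,0,0,0.])).reshape(-1,2) 
def rays(c,uv):
    s=slopes(c,uv); R=np.array(c["R"]);t=np.array(c["t"])
    d=np.c_[s,np.ones(len(s))]@R; return -R.T@t,d
def onplane(c,uv,z):
    o,d=rays(c,uv); return o+d*((z-o[2])/d[:,2])[:,None]
def cloud(c):
    v,u=np.mgrid[0:480,0:640]; s=slopes(c,np.stack([u.ravel(),v.ravel()],1))
    z=c["range_z"].ravel()[:,None]; P=np.c_[s,np.ones(len(s))]*z
    P=(P-np.array(c["t"]))@np.array(c["R"]); P[z[:,0]==0]=np.nan
    return P.reshape(480,640,3)
def proj(c,X):
    X=np.array(X,float).reshape(-1,3); R=np.array(c["R"]);t=np.array(c["t"],float)
    return cv2.projectPoints(X,cv2.Rodrigues(R)[0],t,K(c),np.array([c["k1"],0,0,0,0.]))[0].reshape(-1,2)
def save(c,n): cv2.imwrite("pics/"+n,c["pixels"][:,:,::-1])
E
python3 - <<'E'
from h import *
import pickle
for n in("top","side"):
    c=viewer.read_camera(n); save(c,n+"0.png"); pickle.dump(c,open(n+"0.pkl","wb"))
    print(n,c["fovy"],c["cx"],c["cy"],c["k1"],np.round(-np.array(c["R"]).T@c["t"]),np.round(c["R"],2).tolist())
o=monitor.get_obs(); print(o["t"],o["tcp_pos"],o["eef_rot"],o["finger_gap"],o["force"])
E
```

```text
top 55.16319403868444 320.04918709824966 233.83077577387957 -0.10229212946346579 [513. 128. 941.] [[-0.0, -1.0, -0.03], [-1.0, 0.01, -0.05], [0.05, 0.03, -1.0]]
side 42.039142146188816 323.6585878965385 239.41959100288997 -0.04379023780188124 [ 618. -718.  871.] [[1.0, 0.08, -0.02], [0.04, -0.68, -0.74], [-0.07, 0.73, -0.68]]
0.1 [ 170.63719989 -600.80189879  302.0123378 ] [-7.76052920e-04  9.90438739e-01  1.37951005e-01 -1.51233696e-04] 0.9978668690236825 [-0.06608351  1.24967974  0.51406377]
```

View pics/top0.png

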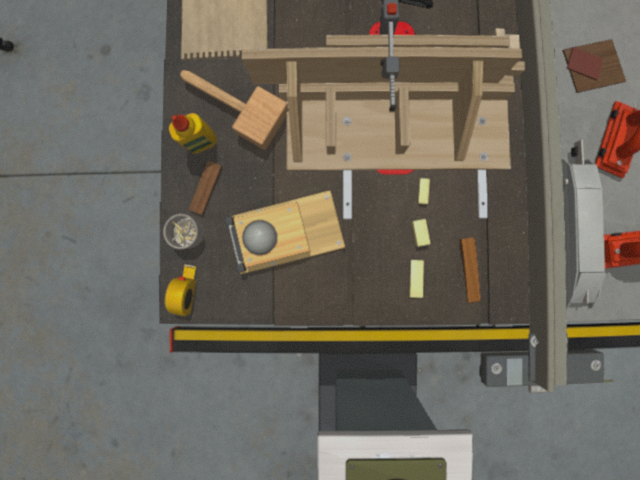

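View pics/side0.png

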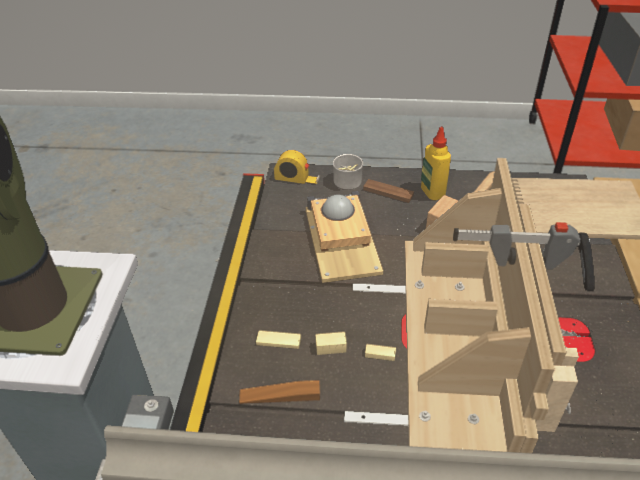

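The top view shows the jig with its dome at about (259,237) and its mouth facing right. The flat block is at (416,279) and the wedge at (470,270). In the side view the same things are at (338,208), (278,340) and (280,392).

```bash
cat > m.py <<'E'
from h import *
import pickle
for n in("top","side"):
    c=pickle.load(open(n+"0.pkl","rb")); P=cloud(c); hsv=cv2.cvtColor(c["pixels"],cv2.COLOR_RGB2HSV)
    pts={"flat":(416,279),"sq":(421,232),"small":(424,191),"wedge":(470,270)} if n=="top" else {"flat":(278,340),"sq":(331,344),"small":(380,352),"wedge":(280,392)}
    for k,(u,v) in pts.items():
        print(n,k,hsv[v,u],np.round(P[v,u]))
        ref=hsv[v,u].astype(int)
        m=(abs(hsv[...,0].astype(int)-ref[0])<8)&(hsv[...,1]>70)&(P[...,2]>3.5)&(P[...,2]<40)&(np.hypot(*(np.moveaxis(P[...,:2],2,0)-P[v,u,:2][:,None,None]))<90)
        nl,lab=cv2.connectedComponents(m.astype(np.uint8)); m=lab==lab[v,u]
        X=P[m]
        zt=np.percentile(X[:,2],90)
        r=cv2.minAreaRect(X[:,:2].astype(np.float32)); print("  n",m.sum(),"rect",np.round(r[0],1),np.round(r[1],1),round(r[2],1),"z",np.round(np.percentile(X[:,2],[10,50,90]),1))
    # dome sphere fit
    u,v=(259,237) if n=="top" else (338,208)
    m=(hsv[...,1]<60)&(np.linalg.norm(P[...,:2]-P[v,u,:2],axis=2)<45)&(P[...,2]>48)&(P[...,2]<85)
    X=P[m]; A=np.c_[2*X,np.ones(len(X))]; s=np.linalg.lstsq(A,(X**2).sum(1),rcond=None)[0]
    print("dome",np.round(s[:3],1),np.sqrt(s[3]+s[:3]@s[:3]),X[:,2].max(),len(X))
    c0=P[v,u,:2]
    for lo,hi in((38,50),(8,16)):
        m=(np.linalg.norm(P[...,:2]-c0,axis=2)<220)&(P[...,2]>lo)&(P[...,2]<hi)&(hsv[...,1]>70)&(hsv[...,0]<30)
        nl,lab,st,ce=cv2.connectedComponentsWithStats(m.astype(np.uint8)); k=1+np.argsort(-st[1:,4])[:3]
        for i in k:
            X=P[lab==i]; r=cv2.minAreaRect(X[:,:2].astype(np.float32)); print("jig",lo,st[i],np.round(r[0],1),np.round(r[1],1),round(r[2],1),np.round(cv2.boxPoints(r)).tolist(),np.median(X[:,2]))
E
python3 m.py
```

```text
top flat [ 33  66 209] [468. -41.   8.]
  n 306801 rect [1663.8 1609.6] [0. 0.] 0.0 z [nan nan nan]
top sq [ 33  73 207] [562. -49.  25.]
  n 251 rect [562.2 -49.8] [50.1 26.6] 10.9 z [23.9 26.2 28.4]
top small [ 32  75 211] [647. -60.  10.]
  n 199 rect [646.7 -59.5] [21.5 51.2] 81.7 z [ 9.9 13.3 15.2]
top wedge [ 14 168 132] [ 486. -149.   17.]
  n 893 rect [ 487.4 -154.3] [130.8  34.1] 7.0 z [ 6.5 15.3 21.2]
dome [553.8 270.2  45.5] 31.660636402725622 79.3074649153157 853
jig 38 [ 234  202   76   65 2424] [559.2 249.4] [100.6 133.5] 14.2 [[494.0, 302.0], [527.0, 172.0], [624.0, 197.0], [592.0, 326.0]] 44.979092071530076
jig 38 [171 277  20  18  89] [462.8 424.5] [43.  21.5] 51.2 [[441.0, 414.0], [458.0, 401.0], [485.0, 435.0], [468.0, 448.0]] 43.82047785783436
jig 38 [293 151   9   9  57] [715.3 196.6] [12.5 17.9] 8.7 [[708.0, 205.0], [711.0, 187.0], [723.0, 189.0], [720.0, 206.0]] 43.76979412569645
jig 8 [ 240  190  105   84 2387] [565.5 223.7] [120.2 220.7] 14.2 [[480.0, 316.0], [534.0, 102.0], [651.0, 131.0], [597.0, 345.0]] 12.838466260868874
jig 8 [189 161  32  53 727] [658. 
[... 915 characters left out ...]
11 145] [739.7 189.6] [21.6 54.1] 71.2 [[711.0, 188.0], [762.0, 171.0], [769.0, 191.0], [718.0, 209.0]] 44.35401605308564
jig 38 [294 157  14  14  74] [464.2 423.7] [40.8 22.3] 51.5 [[443.0, 415.0], [460.0, 401.0], [486.0, 433.0], [468.0, 447.0]] 43.23388377133286
jig 8 [ 306  207   77   74 1906] [565.7 218.5] [120.4 219. ] 14.3 [[480.0, 310.0], [534.0, 98.0], [651.0, 127.0], [597.0, 339.0]] 10.784430774702898
jig 8 [405 241  24  52 706] [713.9 148.5] [ 43.2 143.9] 0.8 [[691.0, 220.0], [693.0, 76.0], [737.0, 77.0], [734.0, 221.0]] 11.948159203913889
jig 8 [363 179  51  21 366] [658.4 387. ] [ 35.5 111.4] 68.9 [[600.0, 391.0], [704.0, 350.0], [717.0, 383.0], [613.0, 424.0]] 10.346024313159257
```

```bash
cat > m2.py <<'E'
from h import *
import pickle
for n in("top","side"):
    c=pickle.load(open(n+"0.pkl","rb")); P=cloud(c); hsv=cv2.cvtColor(c["pixels"],cv2.COLOR_RGB2HSV)
    m=(P[...,0]>400)&(P[...,0]<690)&(P[...,1]>-110)&(P[...,1]<20)&(P[...,2]<45)&(hsv[...,0]>20)&(hsv[...,0]<40)&(hsv[...,1]>40)&(hsv[...,2]>120)
    nl,lab,st,ce=cv2.connectedComponentsWithStats(m.astype(np.uint8))
    for i in range(1,nl):
        if st[i,4]<60: continue
        X=P[lab==i]; r=cv2.minAreaRect(X[:,:2].astype(np.float32))
        v,u=np.nonzero(lab==i); q=onplane(c,np.c_[u,v],{0:10}[0]).astype(np.float32)[:,:2]; r2=cv2.minAreaRect(q)
        print(n,st[i],[np.round(k,1) for k in r],"plane10",[np.round(k,1) for k in r2],"med z",np.round(np.median(X[:,2]),1),"mean",X.mean(0).round(1))
    m=(P[...,0]>400)&(P[...,0]<580)&(P[...,1]>-200)&(P[...,1]<-110)&(P[...,2]<45)&(P[...,2]>3)&(hsv[...,0]<25)&(hsv[...,1]>90)
    X=P[m]; a=np.radians(7.2); s=(X[:,:2]-[487,-154])@[np.cos(a),np.sin(a)]
    for b in range(-70,70,20): 
        k=(s>b)&(s<=b+20); print("  wedge s",b+10,k.sum(),np.round(np.percentile(X[k,2],[50,90]),1), end=";")
    print()
    for (x0,x1,y0,y1) in ((590,660,0,120),(660,720,-40,120),(380,560,-300,-250),(380,560,-250,-200),(380,560,-400,-300),(640,720,150,400)):
        k=(P[...,0]>x0)&(P[...,0]<x1)&(P[...,1]>y0)&(P[...,1]<y1); print((x0,x1,y0,y1),np.round(np.nanmax(P[k][:,2])) if k.any() else None)
E
python3 m2.py
```

```text
Traceback (most recent call last):
  File "m2.py", line 10, in <module>
    v,u=np.nonzero(lab==i); q=onplane(c,np.c_[u,v],{0:10}[0]).astype(np.float32)[:,:2]; r2=cv2.minAreaRect(q)
                                                                                           ~~~~~~~~~~~~~~~^^^
cv2.error: OpenCV(4.12.0) /io/opencv/modules/imgproc/src/convhull.cpp:143: error: (-215:Assertion failed) total >= 0 && (depth == CV_32F || depth == CV_32S) in function 'convexHull'
```

```bash
sed -i 's/{0:10}\[0\]).astype(np.float32)\[:,:2\]/10)[:,:2].astype(np.float32).copy()/' m2.py; python3 m2.py
```

```text
top [418 178  12  26 273] [array([648.6, -59.9]), array([23.3, 54.8]), np.float64(86.0)] plane10 [array([647.9, -58.7]), array([21.4, 52.9]), np.float64(84.8)] med z 13.1 mean [647.5 -58.4  11.9]
top [413 219  18  28 361] [array([563. , -52.4]), array([53.8, 32.6]), np.float64(10.6)] plane10 [array([562.9, -52.2]), array([53.3, 28.4]), np.float64(10.4)] med z 25.9 mean [562.  -49.5  24.8]
top [410 260  14  38 507] [array([468.9, -42.8]), array([29.1, 75.7]), np.float64(88.8)] plane10 [array([469.3, -41.6]), array([26.4, 74.7]), np.float64(89.3)] med z 10.1 mean [469.5 -41.6   9.8]
  wedge s -60 85 [6.  8.1];  wedge s -40 122 [ 9.3 11.5];  wedge s -20 131 [12.  14.9];  wedge s 0 140 [15.3 17.8];  wedge s 20 150 [18.5 20.9];  wedge s 40 156 [20.1 22.2];  wedge s 60 110 [20.3 22.4];
(590, 660, 0, 120) 14.0
(660, 720, -40, 120) 29.0
(380, 560, -300, -250) 93.0
(380, 560, -250, -200) 7.0
(380, 560, -400, -300) 70.0
(640, 720, 150, 400) 50.0
side [256 330  45  17 579] [array([468.2, -39.6]), array([38.1, 78.1]), np.float64(87.0)] plane10 [array([470.2, -46.1]), array([30.9, 77. ]), np.float64(88.1)] med z 8.0 mean [470.4 -44.    7.6]
side [316 332  31  22 463] [array([562.2, -41.5]), array([55.2, 49. ]), np.float64(10.5)] plane10 [array([562.9, -48.3]), array([52.2, 45.4]), np.float64(5.1)] med z 23.5 mean [563.1 -53.4  21. ]
side [365 344  31  15 309] [array([647.9, -55.1]), array([33.2, 52.5]), np.float64(83.0)] plane10 [array([647.6, -62.3]), array([27.4, 51.6]), np.float64(85.9)] med z 11.2 mean [648.  -61.1  10.4]
  wedge s -60 116 [5.5 7.4];  wedge s -40 182 [ 7.6 10.4];  wedge s -20 196 [11.  13.4];  wedge s 0 201 [14.  16.4];  wedge s 20 219 [16.4 19.3];  wedge s 40 238 [17.8 20.6];  wedge s 60 153 [17.7 19.9];
(590, 660, 0, 120) 15.0
(660, 720, -40, 120) 26.0
(380, 560, -300, -250) 91.0
(380, 560, -250, -200) 5.0
(380, 560, -400, -300) 62.0
(640, 720, 150, 400) 48.0
```

```bash
python3 - <<'E'
from h import *
import pickle
for n in("top","side"):
    P=cloud(pickle.load(open(n+"0.pkl","rb")))
    for x in (440,480,520,560,600):
        k=(abs(P[...,0]-x)<20)&(P[...,2]>50)&(P[...,1]<-200)&(P[...,1]>-400); print(n,x,np.round(np.percentile(P[k][:,1],[1,99])),P[k][:,2].max().round())
E
python3 -m jog '1 230 300 0 0 0 0.63;1 230 300 0 0 0 0.63;1 230 300 0 0 0 0.63;1 230 300 0 0 0 0.63;1 230 300 0 0 0 0.63;1 230 300 0 0 0 0.63;1 230 300 0 0 0 0.63;1 230 300 0 0 0 0.63;1 298.7 558.7 -150 0 0 1.268;1 298.7 558.7 -150 0 0 1.268;1 298.7 558.7 -150 0 0 1.268;1 298.7 558.7 -150 0 0 1.268;1 298.7 558.7 -150 0 0 1.268;1 298.7 558.7 -150 0 0 1.268;1 298.7 558.7 -150 0 0 1.268;1 298.7 558.7 -150 0 0 1.268;1 298.7 558.7 -150 0 0 1.268;1 298.7 558.7 -150 0 0 1.268;1 298.7 558.7 -150 0 0 1.268'
python3 -c "
from h import *
o=monitor.get_obs();print(o['joint_positions'],o['tcp_pos'],o['eef_rot'])"
```

```text
top 440 [-395. -273.] 92.0
top 480 [-399. -274.] 93.0
top 520 [-399. -274.] 93.0
top 560 [-399. -274.] 91.0
top 600 [-399. -274.] 93.0
side 440 [-322. -278.] 91.0
side 480 [-321. -278.] 90.0
side 520 [-319. -278.] 91.0
side 560 [-317. -278.] 90.0
side 600 [-314. -278.] 90.0
t: 2.0
tcp_pos: [469.4, -44.5, 153.4]
eef_rot: [0.001, 0.717, 0.697, 0.0]
force: [0.0, -0.0, -0.2]
finger_gap: 0.999
finger_force: 0.0
[ 0.13787745  0.77293134 -0.22875605  2.13973977  0.59371883  0.28849506
 -0.63095843] [469.42891611 -44.50631337 153.38184367] [6.14835554e-04 7.17464699e-01 6.96594591e-01 4.63583091e-05]
```

```bash
python3 -m jog '1 0 0 0 0 0 0;1 0 0 -45 0 0 0;1 0 0 -60 0 0 0;1 0 0 -60 0 0 0;1 0 0 -60 0 0 0'
```

```text
t: 2.5
tcp_pos: [469.5, -42.8, 93.1]
eef_rot: [0.0, 0.716, 0.698, -0.0]
force: [-0.9, -0.2, 0.4]
finger_gap: 1.003
finger_force: 0.0
```

```bash
python3 - <<'E'
from h import *
c=viewer.read_camera("side"); im=c["pixels"][280:440,200:400,::-1]; cv2.imwrite("pics/s1.png",cv2.resize(im,None,fx=4,fy=3.7,interpolation=cv2.INTER_CUBIC)[:600])
print(monitor.get_obs()["tcp_pos"])
E
```

```text
[469.80806937 -42.79496737  93.50527953]
```

View pics/s1.png

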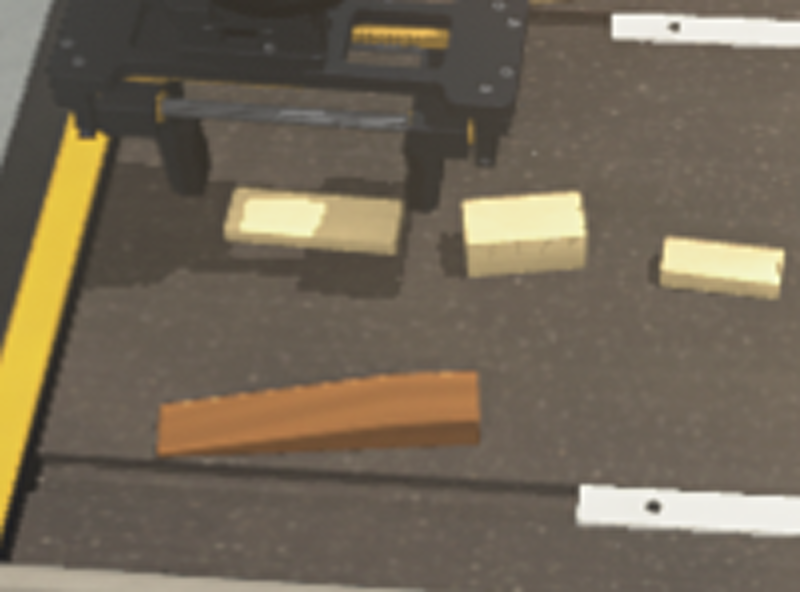

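The crop shows the fingers straddling the flat block lengthwise, with the block at crop (315,220). The right finger is close to the square block at (525,235), so I narrow the opening a little before going down.

```bash
python3 -m jog '0.88 -0.5 0 0 0 0 0;0.88 -0.5 0 0 0 0 0;0.88 -0.5 0 0 0 0 0;0.88 -0.5 0 -12 0 0 0;0.88 -0.5 0 -26 0 0 0;0.88 -0.5 0 -26 0 0 0;0.88 -0.5 0 -26 0 0 0;0.3 -0.5 0 -26 0 0 0;0.3 -0.5 0 -26 0 0 0;0.3 -0.5 0 -26 0 0 0;0.3 -0.5 0 -26 0 0 0;0.3 -0.5 0 -26 0 0 0'
```

```text
t: 3.75
tcp_pos: [469.3, -42.5, 67.0]
eef_rot: [0.0, 0.716, 0.698, 0.0]
force: [1.2, 0.7, 2.2]
finger_gap: 0.845
finger_force: 30.0
```

```bash
python3 -m jog '0.3 0 0 30 0 0 0;0.3 0 0 70 0 0 0;0.3 0 0 105 0 0 0;0.3 30 100 105 0 0 0.1;0.3 40 140 105 0 0 0.12;0.3 50 180 105 0 0 0.15;0.3 60 215 105 0 0 0.2;0.3 70 250 105 0 0 0.22;0.3 78 285 105 0 0 0.25;0.3 84.5 311 105 0 0 0.272;0.3 84.5 311 105 0 0 0.272;0.3 84.5 311 105 0 0 0.272;0.3 84.5 311 105 0 0 0.272'
cat > m3.py <<'E'
from h import *
import sys
n0=sys.argv[1]; z=float(sys.argv[2])
for n in("top","side"):
    c=viewer.read_camera(n); save(c,n+n0+".png"); P=cloud(c); hsv=cv2.cvtColor(c["pixels"],cv2.COLOR_RGB2HSV)
    d=np.linalg.norm(P[...,:2]-[553.7,268.5],axis=2)
    m=(d<70)&(P[...,2]>70)&(P[...,2]<z+10)&(hsv[...,0]>20)&(hsv[...,0]<40)&(hsv[...,1]>40)&(hsv[...,2]>80)
    X=P[m]; print(n,m.sum())
    if m.sum()>30:
        r=cv2.minAreaRect(X[:,:2].astype(np.float32).copy()); print([np.round(k,1) for k in r],np.round(np.percentile(X[:,2],[10,50,90]),1))
        k=X[:,2]>z-6
        A=np.c_[X[k][:,:2]-X[k][:,:2].mean(0),np.ones(k.sum())]; print("plane slopes",np.linalg.lstsq(A,X[k][:,2],rcond=None)[0].round(3))
print(monitor.get_obs()["tcp_pos"])
E
python3 m3.py 2 116
```

```text
t: 5.05
tcp_pos: [553.3, 266.1, 171.1]
eef_rot: [0.0, 0.616, 0.788, -0.002]
force: [-0.8, 0.1, -1.2]
finger_gap: 0.842
finger_force: 30.0
top 0
side 143
[array([544.5, 262.6]), array([88.2, 28.9]), np.float64(12.1)] [109.6 112.  114.6]
plane slopes [-2.80000e-02 -2.10000e-02  1.12713e+02]
[553.54661728 266.31843268 171.46047746]
```

View pics/side2.png

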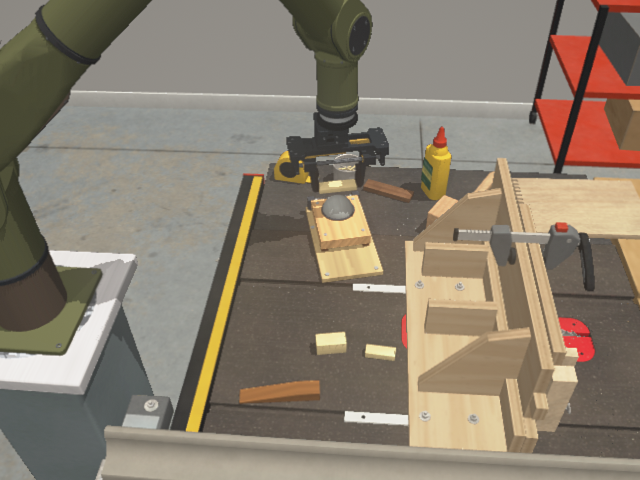

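```bash
python3 -m jog '0.3 0 0 -15 0 0 0;0.3 0 0 -15 0 0 0;0.3 0 0 -15 0 0 0'; cat > m4.py <<'E'
from h import *
c=viewer.read_camera("side"); P=cloud(c); hsv=cv2.cvtColor(c["pixels"],cv2.COLOR_RGB2HSV)
m=(np.linalg.norm(P[...,:2]-[553.7,267],axis=2)<60)&(P[...,2]>84)&(P[...,2]<112)&(hsv[...,1]>40)&(hsv[...,2]>80)
nl,lab,st,ce=cv2.connectedComponentsWithStats(m.astype(np.uint8)); i=1+np.argmax(st[1:,4]); X=P[lab==i]
r=cv2.minAreaRect(X[:,:2].astype(np.float32).copy()); print(st[i],[np.round(k,1) for k in r],np.percentile(X[:,2],[5,50,95]).round(1))
o=monitor.get_obs(); print(o["tcp_pos"])
# predicted block, underside at TCP z-67, centred at TCP, yaw 14.2
t=o["tcp_pos"]; a=np.radians(14.2); ux=np.array([np.cos(a),np.sin(a),0]); uy=np.array([-np.sin(a),np.cos(a),0])
cor=[t+sx*37.5*ux+sy*12.5*uy-[0,0,dz] for dz in (57,67) for sx,sy in((-1,-1),(1,-1),(1,1),(-1,1))]
q=proj(c,cor).round().astype(int)
im=c["pixels"][...,::-1].copy(); S=6; x0,y0=290,150
big=cv2.resize(im[y0:y0+100,x0:x0+120],None,fx=S,fy=S,interpolation=cv2.INTER_CUBIC)
q=((proj(c,cor)-[x0,y0]+.5)*S).astype(int)
for p in q: cv2.circle(big,tuple(int(v) for v in p),4,(0,0,255),1)
for z,col in((76,(255,0,0)),):
    p=((proj(c,[[553.7,268.3,z]])[0]-[x0,y0]+.5)*S).astype(int); cv2.circle(big,tuple(int(v) for v in p),5,col,2)
cv2.imwrite("pics/s3.png",big)
E
python3 m4.py
```

```text
t: 5.45
tcp_pos: [553.1, 267.8, 155.9]
eef_rot: [-0.0, 0.615, 0.788, -0.001]
force: [-0.4, 0.5, -1.7]
finger_gap: 0.844
finger_force: 30.0
[319 184  39  15 419] [array([553.3, 265.5]), array([77.9, 29.8]), np.float64(13.6)] [89.2 96.2 99.3]
[553.36861215 268.21618009 156.33966611]
```

View pics/s3.png

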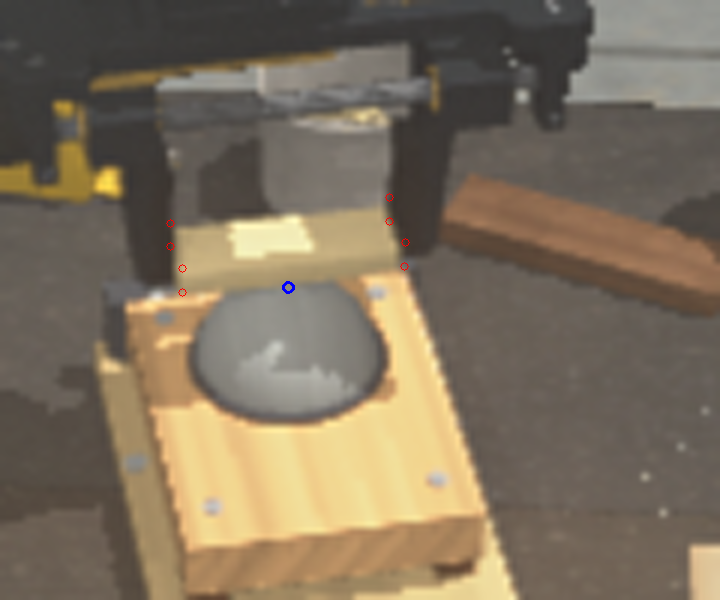

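The crop shows the held block's edges on my predicted red corners, for example (180,290) and (405,265), and the dome centred below it. I lower it slowly and watch the force.

```bash
python3 -m jog '0.3 0.3 0.2 -6 0 0 0;0.3 0.3 0.2 -10 0 0 0;0.3 0.3 0.2 -10 0 0 0;0.3 0.3 0.2 -11 0 0 0;0.3 0.3 0.2 -11 0 0 0'; for i in 1 2 3; do python3 -m jog '0.3 0 0 -0.5 0 0 0;0.3 0 0 -0.5 0 0 0' | egrep 'pos|force'; done
```

```text
t: 6.0
tcp_pos: [553.8, 268.7, 145.7]
eef_rot: [0.0, 0.615, 0.789, 0.0]
force: [-0.2, -0.0, -0.7]
finger_gap: 0.844
finger_force: 30.0
tcp_pos: [553.9, 268.7, 145.3]
force: [-0.5, -0.3, -1.2]
finger_force: 30.0
tcp_pos: [553.8, 268.6, 144.7]
force: [0.9, 0.2, -1.1]
finger_force: 30.0
tcp_pos: [553.8, 268.6, 144.2]
force: [-0.0, 0.2, -1.0]
finger_force: 30.0
```

```bash
for i in 1 2 3 4; do python3 -m jog '0.3 0 0 -0.4 0 0 0;0.3 0 0 -0.4 0 0 0' | egrep 'pos|force:'; done
```

```text
tcp_pos: [553.8, 268.6, 143.8]
force: [0.3, -0.6, -1.9]
finger_force: 30.0
tcp_pos: [553.8, 268.7, 143.4]
force: [0.4, -0.4, -1.7]
finger_force: 30.0
tcp_pos: [553.9, 268.7, 143.1]
force: [0.7, 0.4, -1.5]
finger_force: 30.0
tcp_pos: [553.9, 268.7, 142.9]
force: [-1.4, -0.7, 1.8]
finger_force: 30.0
```

```bash
python3 -m jog '0.72 0 0 0 0 0 0;0.74 0 0 0 0 0 0;0.76 0 0 0 0 0 0;0.8 0 0 0 0 0 0;0.85 0 0 0 0 0 0;0.9 0 0 0 0 0 0;1 0 0 0 0 0 0;1 0 0 0 0 0 0;1 0 0 0 0 0 0'
python3 - <<'E'
from h import *
c=viewer.read_camera("side"); im=c["pixels"][150:250,290:410,::-1]; cv2.imwrite("pics/s4.png",cv2.resize(im,None,fx=6,fy=6,interpolation=cv2.INTER_CUBIC))
E
```

```text
t: 8.3
tcp_pos: [553.8, 268.7, 142.6]
eef_rot: [-0.0, 0.615, 0.789, 0.0]
force: [1.0, 0.4, 0.4]
finger_gap: 1.001
finger_force: 0.0
```

View pics/s4.png

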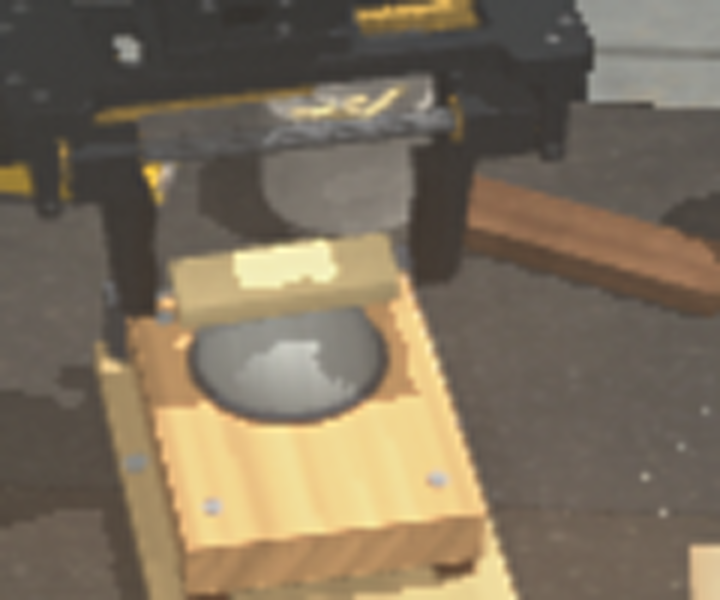

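The block is resting on the dome at crop (285,275) with clear gaps to both open fingers. I retreat straight up and check it.

```bash
python3 -m jog '1 0 0 5 0 0 0;1 0 0 12 0 0 0;1 0 0 25 0 0 0;1 0 0 45 0 0 0;1 0 0 80 0 0 0;1 0 -50 80 0 0 0;1 0 -100 80 0 0 0;1 0 -150 80 0 0 0;1 0 -200 80 0 0 0;1 0 -200 80 0 0 0;1 0 -200 80 0 0 0'; cat > m5.py <<'E'
from h import *
for n in("top","side"):
    c=viewer.read_camera(n); save(c,n+"5.png"); P=cloud(c); hsv=cv2.cvtColor(c["pixels"],cv2.COLOR_RGB2HSV)
    m=(np.linalg.norm(P[...,:2]-[553.7,267],axis=2)<48)&(P[...,2]>68)&(P[...,2]<105)&(hsv[...,0]>15)&(hsv[...,1]>40)
    nl,lab,st,ce=cv2.connectedComponentsWithStats(m.astype(np.uint8)); i=1+np.argmax(st[1:,4]); X=P[lab==i]
    r=cv2.minAreaRect(X[:,:2].astype(np.float32).copy()); print(n,st[i],[np.round(k,1) for k in r],np.percentile(X[:,2],[5,50,95]).round(1))
    a=np.radians(14.2); L=(X[:,:2]-np.array(r[0]))@np.array([[np.cos(a),-np.sin(a)],[np.sin(a),np.cos(a)]])
    k=(X[:,2]>80); A=np.c_[L[k],np.ones(k.sum())]; print("tilt along/across",np.degrees(np.linalg.lstsq(A,X[k][:,2],rcond=None)[0][:2]).round(1))
E
python3 m5.py
```

```text
t: 9.45
tcp_pos: [554.3, 67.2, 223.6]
eef_rot: [0.001, 0.616, 0.787, 0.0]
force: [0.6, 0.7, 0.4]
finger_gap: 1.002
finger_force: 0.0
top [247 216  22  42 569] [array([552.5, 270.1]), array([75. , 29.6]), np.float64(13.6)] [82.4 86.3 89.2]
tilt along/across [1.9 2.9]
side [319 194  38  11 213] [array([554.6, 257.8]), array([74.8, 14.9]), np.float64(12.2)] [74.2 81.3 85.9]
tilt along/across [ 0.8 -0.9]
```

```bash
python3 -m jog '1 -5 -40 0 0 0 0.14;1 -8 -75 0 0 0 0.28;1 -10 -105 0 0 0 0.42;1 -12 -135 0 0 0 0.56;1 -15 -160 0 0 0 0.7;1 -17 -180 0 0 0 0.84;1 -19 -200 -10 0 0 0.98;1 -19.6 -210 -30 0 0 1.12;1 -19.6 -216.7 -50 0 0 1.26;1 -19.6 -216.7 -75 0 0 1.4;1 -19.6 -216.7 -96 0 0 1.449;1 -19.6 -216.7 -96 0 0 1.449;1 -19.6 -216.7 -96 0 0 1.449;1 -19.6 -216.7 -96 0 0 1.449'
python3 - <<'E'
from h import *
o=monitor.get_obs(); q=o["eef_rot"]; w,a,b,z=q
print(o["joint_positions"],o["tcp_pos"],"tooly deg",np.degrees(np.arctan2(2*b*b-1+2*w*w,2*a*b-2*w*z)))
E
```

```text
t: 10.95
tcp_pos: [535.4, -146.9, 128.1]
eef_rot: [0.001, -0.062, 0.998, 0.0]
force: [0.3, 0.0, 0.2]
finger_gap: 1.004
finger_force: 0.0
[ 0.64634311  1.00098657 -0.82875876  1.88447508  1.07483789  0.7827168
  0.8929017 ] [ 535.38408101 -146.93274842  128.06572086] tooly deg 97.14481600441107
```

```bash
python3 -m jog '1 -0.3 -0.3 -40 0 0 0;1 -0.3 -0.3 -60 0 0 0;1 -0.3 -0.3 -60 0 0 0;1 -0.3 -0.3 -60 0 0 0;-0.6 -0.3 -0.3 -60 0 0 0;-0.6 -0.3 -0.3 -60 0 0 0;-0.6 -0.3 -0.3 -60 0 0 0;-0.6 -0.3 -0.3 -60 0 0 0;-0.6 -0.3 -0.3 -60 0 0 0;-0.6 -0.3 -0.3 -60 0 0 0;-0.6 -0.3 -0.3 -60 0 0 0;-0.6 -0.3 -0.3 -60 0 0 0;-0.6 -0.3 -0.3 -60 0 0 0'
```

```text
t: 12.25
tcp_pos: [533.9, -148.3, 66.6]
eef_rot: [-0.0, -0.062, 0.998, 0.0]
force: [-0.1, 0.1, -0.8]
finger_gap: 0.296
finger_force: 30.0
```

```bash
python3 -m jog '-0.6 0 0 20 0 0 0;-0.6 0 0 45 0 0 0;-0.6 0 0 60 0 0 0;-0.6 5 15 60 0 0 -0.13;-0.6 10 35 60 0 0 -0.26;-0.6 18 55 60 0 0 -0.39;-0.6 25 75 60 0 0 -0.52;-0.6 32 95 60 0 0 -0.65;-0.6 40 115 60 0 0 -0.78;-0.6 47 135 60 0 0 -0.91;-0.6 54 155 60 0 0 -1.04;-0.6 61 175 60 0 0 -1.17;-0.6 68 190 60 0 0 -1.3;-0.6 72.9 206.5 60 0 0 -1.449;-0.6 72.9 206.5 60 0 0 -1.449;-0.6 72.9 206.5 60 0 0 -1.449;-0.6 72.9 206.5 60 0 0 -1.449'
cat > m6.py <<'E'
from h import *
c=viewer.read_camera("side"); P=cloud(c); hsv=cv2.cvtColor(c["pixels"],cv2.COLOR_RGB2HSV)
o=monitor.get_obs(); t=np.array(o["tcp_pos"]); w,a,b,z=o["eef_rot"]
print(t.round(2),o["joint_positions"].round(2),"tooly",np.degrees(np.arctan2(2*b*b-1+2*w*w,2*a*b-2*w*z)).round(2),"F",np.round(o["force"],1),o["finger_gap"])
ex=np.array([-.245,.970]); ey=np.array([-.970,-.245]); d=t[:2]-[575.4,182.4]; print("grip jig x,y",(d@ex).round(1),(d@ey).round(1),"wedge bottom",t[2]-66.6)
import sys; x0,y0,W,H,S=290,180,140,115,5
im=cv2.resize(c["pixels"][y0:y0+H,x0:x0+W,::-1],None,fx=S,fy=S,interpolation=cv2.INTER_CUBIC)
J=lambda x,y,z:[*(np.array([575.4,182.4])+x*ex+y*ey),z]
gx,gy=d@ex,d@ey; zb=t[2]-66.6
pts=[(J(0,-50,22),(255,0,0)),(J(0,50,22),(255,0,0)),(J(-70,-60,12),(255,0,0)),(J(-70,60,12),(255,0,0))]+[(J(gx+113,gy+s,zb+h),(0,0,255)) for s in(-13,13) for h in(0,4)]
for p,col in pts:
    q=((proj(c,[p])[0]-[x0,y0]+.5)*S).astype(int); cv2.circle(im,(int(q[0]),int(q[1])),4,col,1)
cv2.imwrite("pics/"+sys.argv[1],im)
E
python3 m6.py s6.png
```

```text
t: 13.95
tcp_pos: [606.3, 56.4, 126.3]
eef_rot: [0.0, 0.615, 0.789, -0.001]
force: [-0.1, 0.2, -1.1]
finger_gap: 0.294
finger_force: 30.0
[606.39  56.37 126.33] [ 0.12  0.96 -0.52  1.72  0.72  0.66 -0.56] tooly 14.11 F [-0.3 -0.9 -1.2] 0.29016200846640766
grip jig x,y -129.8 0.8 wedge bottom 59.73321017367242
```

View pics/s6.png

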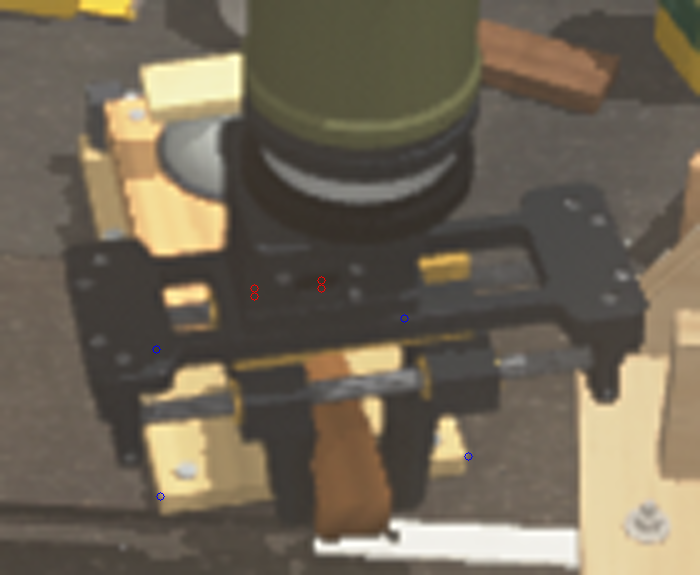

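The crop shows the wedge hanging in the gripper at about (350,460), aligned with the jig mouth, with the block still balanced at (190,85). Now I lower the wedge onto the apron.

```bash
python3 -m jog '-0.6 0 0 -25 0 0 0;-0.6 0 0 -43 0 0 0;-0.6 0 0 -46 0 0 0;-0.6 0 0 -46 0 0 0;-0.6 0 0 -46 0 0 0'|egrep 'pos|force:'; for i in 1 2 3 4; do python3 -m jog '-0.6 0 0 -0.5 0 0 0;-0.6 0 0 -0.5 0 0 0' | egrep 'pos|force:'; done
python3 - <<'E'
from h import *
c=viewer.read_camera("top"); im=c["pixels"][160:290,220:420,::-1]; cv2.imwrite("pics/t7.png",cv2.resize(im,None,fx=4,fy=4,interpolation=cv2.INTER_CUBIC))
E
```

```text
tcp_pos: [607.3, 58.0, 81.4]
force: [0.2, 0.8, -0.0]
finger_force: 30.0
tcp_pos: [607.2, 58.2, 80.9]
force: [-0.6, -0.0, -0.8]
finger_force: 30.0
tcp_pos: [606.9, 58.1, 79.8]
force: [0.1, 0.1, -0.9]
finger_force: 30.0
tcp_pos: [606.8, 58.2, 79.1]
force: [0.5, 0.3, -0.3]
finger_force: 30.0
tcp_pos: [606.9, 58.2, 78.7]
force: [-0.1, 0.5, -0.3]
finger_force: 30.0
```

View pics/t7.png

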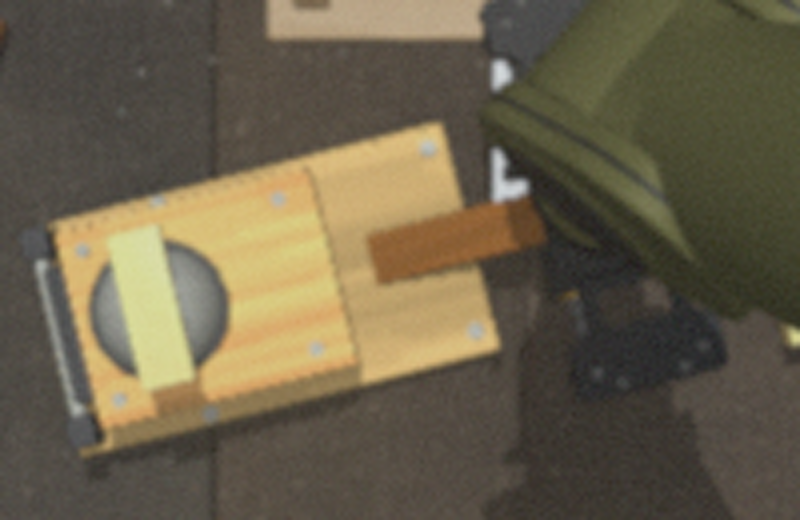

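The top view shows the wedge lying on the apron with its thin end at (375,258), centred on the mouth, and the block level on the dome at (150,305). Next I press it lightly to the board and then push.

```bash
for i in 1 2; do python3 -m jog '-0.6 0 0 -0.4 0 0 0;-0.6 0 0 -0.4 0 0 0' | egrep 'pos|force:'; done
python3 -m jog '-0.6 -1.2 4.9 0 0 0 0;-0.6 -2.5 9.7 0 0 0 0;-0.6 -3.7 14.6 0 0 0 0;-0.6 -4.9 19.4 0 0 0 0;-0.6 -6.1 24.3 0 0 0 0;-0.6 -7.4 29.1 0 0 0 0;-0.6 -8.6 34 0 0 0 0;-0.6 -9.8 38.8 0 0 0 0;-0.6 -11 43.7 0 0 0 0;-0.6 -11 43.7 0 0 0 0;-0.6 -11 43.7 0 0 0 0'|egrep 'pos|force:|t:|gap'
cat > m7.py <<'E'
from h import *
ex=np.array([-.245,.970]); ey=np.array([-.970,-.245])
o=monitor.get_obs(); d=o["tcp_pos"][:2]-np.array([575.4,182.4]); print("grip jig",(d@ex).round(2),(d@ey).round(2),"bottom",(o["tcp_pos"][2]-66.6).round(2),"F jig x/z",(np.array(o["force"][:2])@ex).round(2),o["force"][2].round(2))
for n in ("top","side"):
    c=viewer.read_camera(n); P=cloud(c); hsv=cv2.cvtColor(c["pixels"],cv2.COLOR_RGB2HSV)
    q=P[...,:2]-[575.4,182.4]; jx=q@ex; jy=q@ey; wood=(hsv[...,0]<30)&(hsv[...,1]>70)
    m=(jx>2)&(jx<45)&(abs(jy)<46)&(P[...,2]>36)&(P[...,2]<60)&wood
    A=np.c_[jx[m],np.ones(m.sum())]; s=np.linalg.lstsq(A,P[m][:,2],rcond=None)[0] if m.sum()>50 else [np.nan]*2
    b=(jx>48)&(jx<128)&(abs(jy)<45)&(P[...,2]>72)&(P[...,2]<110)&(hsv[...,1]>40)&(hsv[...,0]>15)
    r=cv2.minAreaRect(P[b][:,:2].astype(np.float32).copy()) if b.any() else None
    print(n,m.sum(),"leaf top z",np.median(P[m][:,2]).round(2),"block",b.sum(),[np.round(k,1) for k in r] if r else None,np.median(P[b][:,2]).round(1))
E
python3 m7.py
```

```text
tcp_pos: [606.9, 58.2, 78.4]
force: [-0.6, -1.1, 1.8]
finger_force: 30.0
tcp_pos: [607.0, 58.2, 78.2]
force: [-1.5, -1.5, 5.2]
finger_force: 30.0
t: 16.85
tcp_pos: [601.2, 81.2, 78.3]
eef_rot: [0.012, 0.622, 0.783, -0.011]
force: [9.2, -31.4, 10.7]
finger_gap: 0.289
finger_force: 43.2
grip jig -104.53 -0.25 bottom 11.72 F jig x/z -32.7 10.71
top 1011 leaf top z 44.96 block 558 [array([552.7, 269.5]), array([75.1, 28.9]), np.float64(13.4)] 86.4
side 166 leaf top z 42.7 block 208 [array([534.2, 261. ]), array([37.3, 32.2]), np.float64(10.8)] 82.8
```

The push stalled at 33 N earlier than expected, so I look before going on.

```bash
python3 - <<'E'
from h import *
c=viewer.read_camera("top"); a=cv2.resize(c["pixels"][170:270,230:390,::-1],None,fx=4,fy=4,interpolation=cv2.INTER_CUBIC)
d=viewer.read_camera("side"); b=cv2.resize(d["pixels"][180:300,290:450,::-1],None,fx=3,fy=3,interpolation=cv2.INTER_CUBIC)[:200]
f=np.zeros((600,640,3),np.uint8); f[:400]=a; f[400:,:480]=b; 
cv2.imwrite("pics/t8.png",f)
ex=np.array([-.245,.970]); ey=np.array([-.970,-.245])
P=cloud(c); hsv=cv2.cvtColor(c["pixels"],cv2.COLOR_RGB2HSV); q=P[...,:2]-[575.4,182.4]; jx=q@ex; jy=q@ey
m=(jx>-150)&(jx<5)&(abs(jy)<25)&(hsv[...,0]<17)&(hsv[...,1]>130)&(P[...,2]<45)&(P[...,2]>5)
for b in range(-150,5,10):
    k=m&(jx>b)&(jx<=b+10); 
    if k.sum()>3: print(b+5,k.sum(),"y",np.percentile(jy[k],[2,98]).round(1),"z",np.percentile(P[k][:,2],[10,50,90]).round(1))
o=monitor.get_obs(); print(o["joint_positions"].round(2),o["moment"].round(2),o["joint_efforts"].round(1))
E
```

```text
-65 37 y [-4.3 12.8] z [26.2 28.8 31.4]
-55 63 y [-11.2  12.4] z [24.4 27.  29.7]
-45 62 y [-11.4  12.3] z [22.6 25.1 27.1]
-35 64 y [-12.3  11.7] z [22.  23.6 26.1]
-25 61 y [-12.2  11.2] z [20.4 22.  24.4]
-15 64 y [-12.6  11.5] z [18.4 20.7 22.6]
-5 61 y [-12.8  11.4] z [16.2 18.7 20.4]
5 15 y [-11.3  10.9] z [15.4 17.2 19.7]
[ 0.01  1.02 -0.43  1.74  0.78  0.58 -0.69] [-6.48 -2.12 -0.63] [-20.3 -47.2 -23.6  -2.9  -4.   -6.    0.7]
```

View pics/t8.png

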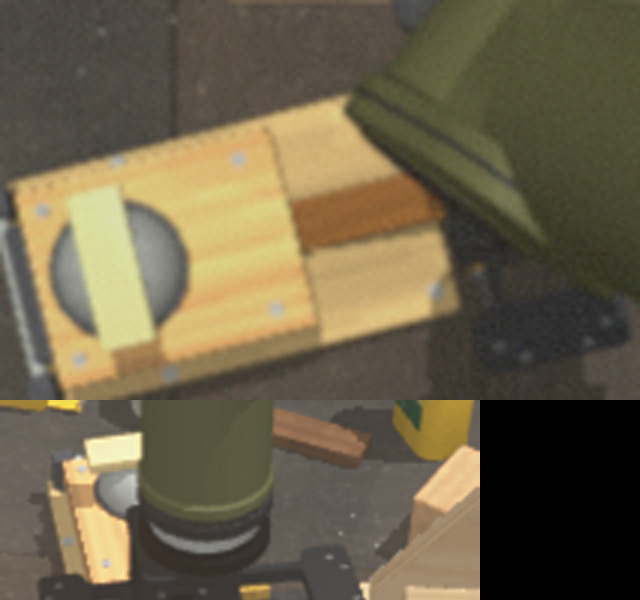

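The wedge lies straight on the board with its tip just inside the mouth, at composite (300,225), and the block is still level. I back off to find where the contact starts.

```bash
python3 -c "
from rig import robot; print(robot.tips_ahead)
from h import *; o=monitor.get_obs(); print(o['tcp_pos'],o['force'],o['joint_positions'])"
for i in 1 2 3 4; do python3 -m jog '-0.6 1.2 -4.9 0 0 0 0;-0.6 1.2 -4.9 0 0 0 0' | egrep 'pos|force:|rot'; done; python3 m7.py
```

```text
64.0
[601.22912607  81.14792115  78.30524579] [  9.41676813 -31.21149416  10.34107982] [ 0.0147712   1.01743476 -0.43037404  1.73944093  0.78433923  0.57612272
 -0.69138384]
tcp_pos: [601.5, 80.3, 78.2]
eef_rot: [0.009, 0.621, 0.784, -0.008]
force: [7.6, -25.1, 9.0]
finger_force: 40.2
tcp_pos: [601.6, 79.6, 78.1]
eef_rot: [0.007, 0.619, 0.785, -0.006]
force: [4.5, -18.9, 7.7]
finger_force: 37.7
tcp_pos: [601.8, 78.8, 78.1]
eef_rot: [0.005, 0.618, 0.786, -0.004]
force: [5.2, -13.1, 5.9]
finger_force: 35.2
tcp_pos: [601.9, 78.1, 78.0]
eef_rot: [0.002, 0.617, 0.787, -0.002]
force: [1.9, -7.7, 5.0]
finger_force: 33.0
grip jig -107.7 -0.15 bottom 11.39 F jig x/z -7.93 5.04
top 1004 leaf top z 45.0 block 561 [array([552.6, 269.7]), array([75.3, 29.2]), np.float64(13.7)] 86.2
side 176 leaf top z 42.45 block 212 [array([533.2, 262. ]), array([37. , 32.9]), np.float64(6.4)] 82.7
```

```bash
python3 -m jog '-0.6 1.2 -4.9 0 0 0 0;-0.6 1.2 -4.9 0 0 0 0;-0.6 1.2 -4.9 0.6 0 0 0;-0.6 1.2 -4.9 1.2 0 0 0;-0.6 1.2 -4.9 1.2 0 0 0' | egrep 'pos|force:|rot';python3 m7.py|head -1; for i in 1 2 3 4; do python3 -m jog '-0.6 -1 3.9 0 0 0 0;-0.6 -1 3.9 0 0 0 0' | egrep 'force:';python3 m7.py|head -1; done; python3 -c "
from h import *; print(monitor.get_obs()['moment'])"
```

```text
tcp_pos: [601.3, 77.4, 78.7]
eef_rot: [-0.0, 0.615, 0.789, -0.001]
force: [-0.2, -2.3, -1.2]
finger_force: 31.2
grip jig -108.24 0.61 bottom 12.08 F jig x/z -2.17 -1.21
force: [1.5, -6.3, -0.9]
finger_force: 33.4
grip jig -107.37 0.61 bottom 12.08 F jig x/z -6.47 -0.86
force: [3.2, -11.9, -2.0]
finger_force: 35.4
grip jig -106.69 0.6 bottom 12.07 F jig x/z -12.33 -2.02
force: [5.1, -16.8, -0.2]
finger_force: 37.5
grip jig -106.06 0.61 bottom 12.06 F jig x/z -17.52 -0.16
force: [6.7, -20.6, 0.6]
finger_force: 39.7
grip jig -105.4 0.6 bottom 12.12 F jig x/z -21.66 0.57
[-4.60971779 -1.44330133 -0.50142333]
```

```bash
python3 - <<'E'
from h import *
import pickle
ex=np.array([-.245,.970]); ey=np.array([-.970,-.245])
c=pickle.load(open("side0.pkl","rb"))
for y in range(-55,56,10):
    row=[]
    for x in (-12,-8,-4,0,3,6,9,12):
        p=np.r_[np.array([575.4,182.4])+x*ex+y*ey,12]; u,v=proj(c,[p])[0].round().astype(int); row.append(tuple(int(k) for k in c["pixels"][v,u]))
    print(y,row)
x0,y0=300,215
im=c["pixels"][y0:y0+65,x0:x0+90,::-1]; cv2.imwrite("pics/s9.png",cv2.resize(im,None,fx=8,fy=8,interpolation=cv2.INTER_CUBIC))
o=monitor.get_obs(); print(o["joint_positions"].round(3))
E
```

```text
-55 [(236, 215, 152), (237, 217, 153), (236, 215, 152), (237, 216, 153), (236, 214, 152), (237, 215, 152), (237, 217, 153), (227, 199, 140)]
-45 [(225, 199, 141), (226, 200, 141), (225, 199, 141), (228, 201, 142), (221, 189, 133), (129, 103, 74), (96, 70, 52), (154, 119, 82)]
-35 [(227, 203, 141), (228, 202, 141), (228, 203, 142), (229, 202, 141), (181, 153, 108), (147, 123, 88), (130, 108, 78), (110, 88, 64)]
-25 [(228, 202, 142), (229, 203, 143), (228, 202, 143), (229, 202, 142), (179, 152, 108), (162, 138, 99), (157, 133, 95), (175, 138, 95)]
-15 [(214, 184, 130), (214, 184, 130), (216, 185, 131), (214, 183, 129), (160, 137, 98), (149, 127, 92), (149, 128, 92), (157, 127, 90)]
-5 [(210, 179, 127), (212, 182, 128), (214, 182, 129), (209, 178, 126), (163, 139, 100), (148, 126, 91), (145, 123, 90), (136, 114, 82)]
5 [(228, 202, 142), (225, 199, 140), (224, 197, 139), (228, 199, 141), (173, 147, 105), (152, 129, 93), (153, 130, 94), (177, 140, 97)]
15 [(216, 187, 131), (216, 186, 131), (217, 187, 132), (218, 186, 131), (162, 138, 99), (149, 127, 92), (150, 129, 92), (145, 119, 84)]
25 [(212, 180, 128), (213, 182, 129), (215, 184, 131), (212, 181, 129), (148, 127, 92), (149, 128, 92), (154, 130, 94), (168, 132, 91)]
35 [(219, 190, 133), (219, 190, 133), (219, 190, 133), (220, 189, 133), (164, 140, 100), (125, 105, 76), (118, 100, 73), (137, 105, 74)]
45 [(222, 194, 138), (222, 194, 138), (223, 194, 137), (224, 194, 136), (167, 142, 101), (122, 99, 72), (93, 69, 52), (108, 81, 58)]
55 [(230, 205, 144), (229, 204, 142), (228, 202, 141), (230, 204, 144), (177, 150, 107), (161, 138, 99), (160, 138, 98), (163, 139, 100)]
[ 0.028  1.019 -0.443  1.74   0.781  0.576 -0.675]
```

View pics/s9.png

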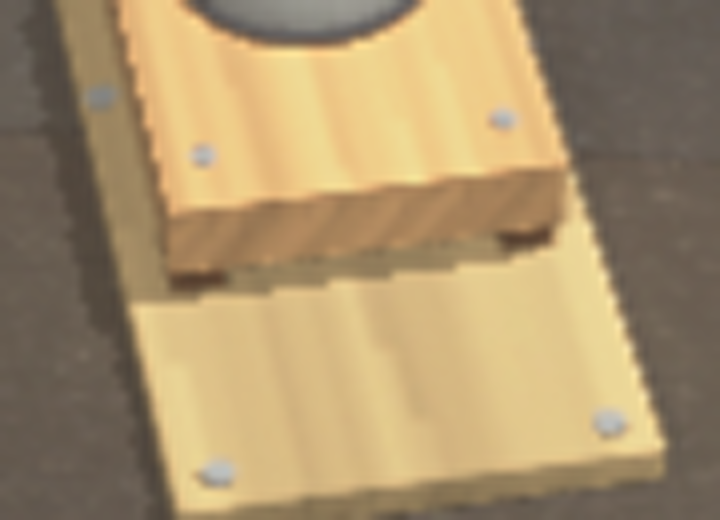

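The mouth in this crop is free, with the dark rest blocks only at (197,278) and (527,238). The moment arm puts the contact low on the +x finger, so it is probably the white strip beside the jig. I measure that strip.

```bash
python3 - <<'E'
from h import *
import pickle
ex=np.array([-.245,.970]); ey=np.array([-.970,-.245])
for n in("top","side"):
    c=pickle.load(open(n+"0.pkl","rb")); P=cloud(c); hsv=cv2.cvtColor(c["pixels"],cv2.COLOR_RGB2HSV)
    m=(P[...,0]>540)&(P[...,0]<720)&(P[...,1]>60)&(P[...,1]<130)&(hsv[...,1]<35)&(hsv[...,2]>150)&(P[...,2]<40)
    X=P[m]; r=cv2.minAreaRect(X[:,:2].astype(np.float32).copy()); print(n,m.sum(),X[:,:2].min(0).round(),X[:,:2].max(0).round(),[np.round(k,1) for k in r],np.percentile(X[:,2],[5,25,50,75,95]).round(1))
    for x in range(590,700,15):
        k=abs(X[:,0]-x)<8
        if k.sum()>3: print(x,k.sum(),X[k][:,1].min().round(),X[k][:,1].max().round(),np.median(X[k][:,2]).round(1))
    t=(P[...,0]>560)&(P[...,0]<620)&(P[...,1]>-30)&(P[...,1]<30); print("table z there",np.median(P[t][:,2]).round(1))
E
```

```text
top 412 [542.  88.] [720. 117.] [array([630.3,  99. ]), array([ 23.7, 179.2]), np.float64(86.2)] [-9.8  0.3  1.6  3.1  5.2]
590 19 89.0 104.0 1.2
605 68 89.0 106.0 2.1
620 51 89.0 105.0 2.3
635 68 89.0 105.0 2.0
650 71 89.0 105.0 1.7
665 67 88.0 105.0 1.2
680 68 88.0 105.0 1.3
695 24 88.0 105.0 1.0
table z there 0.9
side 417 [541.  84.] [720. 116.] [array([629.8,  95.2]), array([ 27.9, 179.9]), np.float64(85.3)] [-3.3 -1.5 -0.3  1.1 13.7]
590 16 84.0 105.0 -0.6
605 57 84.0 106.0 0.0
620 58 86.0 108.0 -0.9
635 59 86.0 106.0 -0.3
650 59 85.0 104.0 -0.5
665 63 85.0 106.0 -0.7
680 60 85.0 104.0 -0.5
695 23 87.0 102.0 -0.6
table z there -1.3
```

```bash
p(){ python3 -c "
from h import *
o=monitor.get_obs();ex=np.array([-.245,.970]);ey=np.array([-.970,-.245]);d=o['tcp_pos'][:2]-np.array([575.4,182.4]);print(round(o['t'],2),'jig',(d@ex).round(2),(d@ey).round(2),o['tcp_pos'][2].round(1),'F',(o['force'][:2]@ex).round(1),(o['force'][:2]@ey).round(1),o['force'][2].round(1),'M',o['moment'].round(2),o['finger_gap'].round(3))"; }
python3 -m jog '-0.6 4.9 -19.4 0 0 0 0;-0.6 4.9 -19.4 0 0 0 0;-0.6 4.9 -19.4 0 0 0 0;-0.6 4.9 -19.4 3 0 0 0;-0.6 4.9 -19.4 3 0 0 0' >/dev/null; p
for i in 1 2 3 4; do python3 -m jog '-0.6 -1.2 4.9 0 0 0 0;-0.6 -1.2 4.9 0 0 0 0' >/dev/null; p; done
```

```text
Traceback (most recent call last):
AttributeError: 'float' object has no attribute 'round'
Traceback (most recent call last):
AttributeError: 'float' object has no attribute 'round'
Traceback (most recent call last):
AttributeError: 'float' object has no attribute 'round'
Traceback (most recent call last):
AttributeError: 'float' object has no attribute 'round'
Traceback (most recent call last):
AttributeError: 'float' object has no attribute 'round'
```

```bash
cat > p.py <<'E'
from h import *
o=monitor.get_obs();ex=np.array([-.245,.970]);ey=np.array([-.970,-.245]);d=o['tcp_pos'][:2]-np.array([575.4,182.4]);f=np.array(o['force'])
print(round(o['t'],2),'jig',np.round([d@ex,d@ey,o['tcp_pos'][2]],2),'F',np.round([f[:2]@ex,f[:2]@ey,f[2]],1),'M',np.round(o['moment'],2),'gap',round(float(o['finger_gap']),3),'ff',round(float(o['finger_force']),1))
E
python3 p.py
```

```text
21.05 jig [-92.73   0.58  81.82] F [-3.1  1.7 -1.3] M [-1.29 -0.   -0.07] gap 0.294 ff 32.6
```

```bash
for i in 1 2 3 4 5; do python3 -m jog '-0.6 0 0 -0.6 0 0 0;-0.6 0 0 -0.6 0 0 0' >/dev/null; python3 p.py; done
```

```text
21.25 jig [-92.79   0.55  81.63] F [-4.1  3.3  2.1] M [-1.4   0.13 -0.02] gap 0.294 ff 34.7
21.45 jig [-92.73   0.52  81.5 ] F [-4.6  4.4  6.2] M [-1.4   0.29 -0.05] gap 0.291 ff 36.8
21.65 jig [-92.76   0.49  81.35] F [-4.6  5.4  8.3] M [-1.5   0.45 -0.03] gap 0.293 ff 39.0
21.85 jig [-92.77   0.49  81.22] F [-5.2  6.6 13.1] M [-1.56  0.64 -0.04] gap 0.295 ff 41.3
22.05 jig [-92.77   0.46  81.14] F [-4.8  7.1 17.4] M [-1.7   0.76 -0.03] gap 0.294 ff 43.7
```

The contact is the -y finger's tip resting on something about 17.6 mm high in front of the board, possibly a bolt on the strip. The wedge's centre of mass is already over the board. So I set the wedge down here and regrip about 7 mm higher.

```bash
python3 - <<'E'
from h import *
import pickle
c=pickle.load(open("side0.pkl","rb")); print("dot",cloud(c)[286:291,366:371].reshape(-1,3).mean(0).round(1), onplane(c,[[368,288]],2).round(1))
E
python3 -m jog '-0.6 0.2 -1 1.5 0 0 0;-0.6 0.2 -1 2.8 0 0 0;-0.6 0.2 -1 2.8 0 0 0' >/dev/null; python3 p.py
python3 -m jog '-0.3 0 0 0 0 0 0;-0.2 0 0 0 0 0 0;-0.09 0 0 0 0 0 0;-0.09 0 0 0 0 0 0;-0.09 0 0 0 0 0 0;-0.09 0 0 2 0 0 0;-0.09 0 0 3.5 0 0 0;-0.09 0 0 3.5 0 0 0' >/dev/null; python3 p.py
```

```text
dot [ 6.228e+02  9.350e+01 -4.000e-01] [[622.8  91.3   2. ]]
22.35 jig [-92.87   0.44  81.75] F [-2.7  3.9  2.1] M [-1.    0.25 -0.04] gap 0.295 ff 34.4
23.15 jig [-91.71   2.16  85.01] F [-1.   7.3  5.3] M [-0.59  1.19 -0.06] gap 0.457 ff 3.8
```

```bash
python3 - <<'E'
from h import *
import pickle
for n in("top","side"):
    P=cloud(pickle.load(open(n+"0.pkl","rb")))
    print(n,"rows x 590.. cols y 40..160 step 12")
    for x in range(590,760,12):
        print(x,[ (lambda k: int(np.nanpercentile(P[k][:,2],90)) if k.sum() else None)((P[...,0]>=x)&(P[...,0]<x+12)&(P[...,1]>=y)&(P[...,1]<y+12)) for y in range(40,172,12)])
o=monitor.get_obs(); print(o["tcp_pos"],o["joint_positions"].round(2),o["eef_rot"],o["moment"].round(2))
E
python3 m7.py | tail -2
```

```text
top rows x 590.. cols y 40..160 step 12
590 [3, 3, 3, 3, 2, 3, 14, 14, 14, 14, 16]
602 [2, 2, 2, 2, 3, 3, 13, 15, 14, 14, 14]
614 [3, 3, 3, 3, 4, 3, 3, 15, 14, 15, 14]
626 [2, 2, 2, 3, 4, 2, 2, 13, 14, 14, 14]
638 [2, 2, 3, 3, 4, 3, 2, 14, 15, 15, 13]
650 [3, 2, 2, 2, 4, 4, 2, 2, 2, 3, 2]
662 [3, 3, 3, 2, 3, 2, 4, 2, 3, 2, 2]
674 [2, 2, 3, 2, 3, 3, 3, 3, 2, 2, 2]
686 [15, 15, 15, 15, 14, 13, 14, 15, 14, 16, 13]
698 [17, 15, 16, 15, 15, 16, 16, 17, 16, 16, 17]
710 [16, 16, 15, 16, 27, 20, 18, 50, 15, 16, 15]
722 [15, 15, 16, 16, 16, 16, 85, 88, 87, 16, 16]
734 [16, 15, 16, 15, 15, 15, 86, 88, 88, 16, 16]
746 [15, 16, 15, 16, 16, 15, 86, 89, 86, 16, 15]
758 [15, 15, 15, 16, 16, 16, 87, 88, 86, 16, 17]
side rows x 590.. cols y 40..160 step 12
590 [0, 1, 0, 1, 0, 0, 11, 12, 13, 11, 12]
602 [0, 0, 1, 1, 1, 1, 9, 13, 13, 13, 11]
614 [1, 0, 1, 0, 1, 1, 7, 12, 13, 12, 12]
626 [0, 0, 0, 1, 1, 0, 0, 13, 13, 13, 13]
638 [0, 0, 0, 1, 1, 0, 1, 12, 12, 11, 10]
650 [0, 0, 0, 0, 1, 1, 0, 0, 0, 0, 0]
662 [1, 0, 0, 1, 1, 0, 0, 0, 0, 0, 0]
674 [0, 0, 0, 0, 1, 0, 0, 0, 0, 0, 0]
686 [12, 12, 13, 13, 12, 12, 12, 12, 12, 11, 13]
698 [14, 14, 13, 15, 14, 13, 13, 14, 13, 14, 15]
710 [13, 14, 14, 13, 23, 14, 13, 13, 13, 13, 14]
722 [15, 14, 14, 13, 14, 13, 79, 86, 84, 12, 14]
734 [None, 14, 13, 14, 14, 13, 80, 86, 82, None, None]
746 [None, None, 13, 14, 13, 13, 79, 86, 84, None, None]
758 [None, 14, 13, 13, 14, 13, 80, 86, 84, None, None]
[595.75126629  92.99169018  85.01097507] [ 0.03  1.01 -0.47  1.75  0.77  0.58 -0.67] [-0.00192683  0.61465877  0.78878984 -0.00121561] [-0.59  1.19 -0.06]
top 1009 leaf top z 44.98 block 559 [array([552.6, 269.7]), array([75.2, 29.3]), np.float64(13.7)] 86.3
side 72 leaf top z 42.71 block 169 [array([531. , 261.6]), array([32.7, 31.8]), np.float64(5.2)] 82.4
```

```bash
python3 -m jog '-0.09 0 0 2 0 0 0;-0.09 0 0 3.5 0 0 0;-0.09 0 0 3.5 0 0 0' >/dev/null; python3 p.py
cat > m8.py <<'E'
from h import *
ex=np.array([-.245,.970]); ey=np.array([-.970,-.245])
c=viewer.read_camera("top"); P=cloud(c); hsv=cv2.cvtColor(c["pixels"],cv2.COLOR_RGB2HSV); q=P[...,:2]-[575.4,182.4]; jx=q@ex; jy=q@ey
m=(jx>-150)&(jx<-2)&(abs(jy)<30)&(hsv[...,0]<17)&(hsv[...,1]>130)&(P[...,2]<45)&(P[...,2]>5)
for b in range(-150,0,10):
    k=m&(jx>b)&(jx<=b+10)
    if k.sum()>8: print(b+5,k.sum(),"y",np.percentile(jy[k],[2,98]).round(1),"z",np.median(P[k][:,2]).round(1))
k=m&(jx>-60)&(jx<-5)&(abs(jy)<10); s=np.linalg.lstsq(np.c_[jx[k]+30,jy[k],np.ones(k.sum())],P[k][:,2],rcond=None)[0]; print("slope x,y,z@-30",s.round(3),"tip if flat",-30+96-(20-(s[2]-0.9-12))*6 )
E
python3 m8.py
```

```text
23.55 jig [-91.79  -1.5   89.41] F [-0.5 -0.9 -0.2] M [-0.02 -0.13  0.02] gap 0.455 ff 0.0
-55 46 y [-9.2 14. ] z 29.0
-45 65 y [-10.   14.2] z 27.2
-35 65 y [-10.3  13.9] z 25.9
-25 61 y [-9.9 13.8] z 24.4
-15 63 y [-10.   13.9] z 22.4
-5 50 y [-10.4  13.7] z 21.4
slope x,y,z@-30 [-1.630e-01 -5.000e-03  2.513e+01] tip if flat 19.38037242301923
```

```bash
python3 -m jog '-0.09 -3.3 -0.8 0 0 0 0;-0.09 -3.3 -0.8 -1.4 0 0 0;-0.09 -3.3 -0.8 -1.4 0 0 0;-0.6 -3.3 -0.8 -1.4 0 0 0;-0.6 -3.3 -0.8 -1.4 0 0 0;-0.6 -3.3 -0.8 -1.4 0 0 0;-0.6 -3.3 -0.8 -1.4 0 0 0;-0.6 -3.3 -0.8 -1.4 0 0 0;-0.6 -3.3 -0.8 -1.4 0 0 0' >/dev/null; python3 p.py; python3 m8.py | tail -3
```

```text
24.5 jig [-93.07   3.43  87.44] F [-0.5 -1.  -1.1] M [-0.06 -0.11 -0.01] gap 0.289 ff 29.6
-15 64 y [-9.7 14. ] z 22.8
-5 48 y [-9.9 13.9] z 21.6
slope x,y,z@-30 [-1.6400e-01 -1.6000e-02  2.5325e+01] tip if flat 20.552607777039455
```

```bash
for i in 1 2 3; do python3 -m jog '-0.6 -0.2 2.4 0 0 0 0;-0.6 -0.3 4.7 0 0 0 0;-0.6 -0.3 4.7 0 0 0 0' >/dev/null; python3 p.py; done; python3 m7.py | tail -2; python3 m8.py|tail -2
```

```text
24.85 jig [-87.55   2.52  87.48] F [-1.3  0.4 -0.1] M [-0.03 -0.1   0.03] gap 0.29 ff 29.6
25.15 jig [-82.96   1.64  87.47] F [-0.   0.  -0.8] M [ 0.02 -0.1   0.01] gap 0.29 ff 29.6
25.45 jig [-78.36   0.75  87.48] F [-0.  -0.2 -0.6] M [ 0.02 -0.08  0.04] gap 0.288 ff 29.6
top 1011 leaf top z 44.93 block 562 [array([552.6, 269.3]), array([75. , 29.2]), np.float64(13.3)] 86.3
side 26 leaf top z 43.47 block 152 [array([528.8, 259.9]), array([26.9, 30.8]), np.float64(9.5)] 82.4
-5 48 y [-11.9  11.4] z 23.8
slope x,y,z@-30 [-1.5100e-01 -1.9000e-02  2.7396e+01] tip if flat 32.97770102153482
```

```bash
for i in 1 2 3 4 5; do python3 -m jog '-0.6 -0.3 1.5 0 0 0 0;-0.6 -0.7 2.9 0 0 0 0;-0.6 -0.7 2.9 0 0 0 0' >/dev/null; python3 p.py; python3 m7.py | sed -n 2p; done
```

```text
25.9 jig [-75.76   0.84  87.46] F [ 1.1 -0.8 -0.1] M [-0.03 -0.1  -0.  ] gap 0.291 ff 29.6
top 1014 leaf top z 44.93 block 562 [array([552.7, 269.6]), array([75.4, 29.4]), np.float64(13.6)] 86.4
26.3 jig [-73.73   0.88  87.41] F [-1.4  0.6 -0.7] M [-0.43 -0.2   0.  ] gap 0.29 ff 29.6
top 1009 leaf top z 44.97 block 564 [array([552.6, 269.6]), array([75.2, 29.2]), np.float64(13.9)] 86.3
26.7 jig [-72.17   0.89  87.42] F [-5.1 -0.8  0.6] M [-1.03 -0.39 -0.01] gap 0.289 ff 29.6
top 1011 leaf top z 45.04 block 564 [array([552.6, 269.5]), array([75.3, 29. ]), np.float64(13.9)] 86.4
27.1 jig [-69.25   0.88  87.43] F [-4.9 -0.5  1.6] M [-1.1  -0.35 -0.06] gap 0.294 ff 29.6
top 1002 leaf top z 45.54 block 559 [array([552.6, 269.5]), array([75.1, 28.7]), np.float64(13.4)] 86.6
27.5 jig [-66.28   0.84  87.42] F [-5.9  0.3  0.5] M [-1.08 -0.41 -0.03] gap 0.289 ff 29.6
top 988 leaf top z 45.92 block 556 [array([552.5, 269.9]), array([75.1, 28.9]), np.float64(14.0)] 86.7
```

```bash
for i in 1 2 3 4 5; do python3 -m jog '-0.6 -0.3 1.5 0 0 0 0;-0.6 -0.7 2.9 0 0 0 0;-0.6 -0.7 2.9 0 0 0 0' >/dev/null; python3 p.py; python3 m7.py | sed -n 2p; done
```

```text
27.9 jig [-63.25   0.84  87.42] F [-4.4  0.2  1.6] M [-1.04 -0.32  0.04] gap 0.29 ff 29.6
top 955 leaf top z 46.25 block 562 [array([552.4, 270.1]), array([75.1, 29.2]), np.float64(13.7)] 87.0
28.3 jig [-60.29   0.77  87.44] F [-4.8  0.5  0.9] M [-1.02 -0.43 -0.03] gap 0.291 ff 29.6
top 923 leaf top z 46.75 block 559 [array([552.4, 270.3]), array([74.9, 29.3]), np.float64(14.1)] 87.1
28.7 jig [-57.29   0.76  87.42] F [-6.  -0.   1.3] M [-1.09 -0.36  0.  ] gap 0.292 ff 29.6
top 886 leaf top z 47.23 block 566 [array([552.2, 270.4]), array([74.7, 29.2]), np.float64(13.4)] 87.3
29.1 jig [-54.27   0.71  87.43] F [-6.2 -0.5  1.3] M [-1.04 -0.36  0.02] gap 0.29 ff 29.6
top 845 leaf top z 47.61 block 566 [array([552.4, 270.7]), array([74.9, 29.6]), np.float64(13.9)] 87.4
29.5 jig [-51.34   0.69  87.4 ] F [-4.9  0.   1. ] M [-1.09 -0.39  0.04] gap 0.291 ff 29.6
top 783 leaf top z 48.04 block 569 [array([552.3, 271. ]), array([74.8, 29.6]), np.float64(13.6)] 87.8
```

```bash
python3 -m jog '-0.6 -0.3 1 0 0 0 0;-0.6 -0.5 2 0 0 0 0;-0.6 -0.5 2 0 0 0 0;-0.6 -0.5 2 0 0 0 0;-0.6 -0.5 2 0 0 0 0;-0.6 -0.5 2 0 0 0 0;-0.6 -0.5 2 0 0 0 0' >/dev/null; python3 p.py; python3 m7.py; python3 m8.py | tail -2
python3 - <<'E'
from h import *
ex=np.array([-.245,.970]); ey=np.array([-.970,-.245])
c=viewer.read_camera("top"); P=cloud(c); hsv=cv2.cvtColor(c["pixels"],cv2.COLOR_RGB2HSV); q=P[...,:2]-[575.4,182.4]; jx=q@ex; jy=q@ey
m=(jx>2)&(jx<125)&(abs(jy)>34)&(abs(jy)<48)&(P[...,2]>36)&(P[...,2]<60)&(hsv[...,0]<30)&(hsv[...,1]>70)
s=np.linalg.lstsq(np.c_[jx[m],np.ones(m.sum())],P[m][:,2],rcond=None)[0]; print("leaf slope deg",np.degrees(s[0]).round(2),"z at lip",s[1].round(2),"at hinge",(s[1]+141*s[0]).round(2))
E
```

```text
30.3 jig [-49.43   0.67  87.43] F [-5.7  0.4  0.6] M [-1.12 -0.43 -0.03] gap 0.29 ff 29.6
grip jig -49.43 0.67 bottom 20.83 F jig x/z -5.73 0.61
top 750 leaf top z 48.31 block 563 [array([552.3, 271.1]), array([74.8, 29.3]), np.float64(13.8)] 87.6
side 62 leaf top z 42.39 block 91 [array([523.3, 262.7]), array([34.2, 20.4]), np.float64(82.6)] 83.7
slope x,y,z@-30 [0. 0. 0.] tip if flat -131.39999999999998
leaf slope deg -1.46 z at lip 48.87 at hinge 45.28
```

```bash
python3 -c "
from rig import robot
print(robot.job_done())"
```

```text
the job is handed in; nothing more can be done
None
```

I handed the job in at about 30 s: the flat brass block was balanced on the dome, and the wedge, still gripped, held the leaf's front edge about 3.8 mm off its rest blocks; on the way the gripper's right finger caught an unidentified low object in front of the jig, so I set the wedge down once and regripped it higher (peak push about 33 N).

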